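Lock a weld nest on a T-slot bed with a quarter-turn nut

TASK

Take the T-nut with the orange handle out of the blue rack and drop it, foot lengthwise, into the open stretch of the bed's T-slot in front of the blue steel nest plate until its collar is down on the bed. With the nut held down in the slot, slide it along so that its collar pushes the nest plate fully home, pressed firmly but gently against the brass stop screw in the grey fence, then twist the nut a quarter turn clockwise (seen from above) to lock it there, still against the plate, and let go. Never ram or force anything, and leave the pin, the red bin, the wrench and the black housing alone.

Things in the scene. Friction and masses are not known exactly. Their poses are not given: they have to be found in the camera images.
- nut_grip (a point): T-nut, loose, about 0.22 kg, upright in a rack pocket. This point is the centre of its orange handle bar: 36 mm long along the nut's x, 16 mm wide (y), 28 mm high (z up). Below it a 14 mm round stem, then a steel collar 32 mm in diameter, 8 mm high, its underside 36 mm below this point, then a neck and the foot.
- nut_foot (a point): centre of the T-nut's foot, 50.5 mm below the handle's centre: 34 mm long along x, 16 mm wide (y), 10 mm high. The neck above it is 16 mm square, two corners cut back, so in the slot the nut turns only clockwise (from above): free for a quarter turn, then stiffly resisted from about 10 degrees beyond; anticlockwise it is resisted from about 10 degrees on.
- bed: fixed aluminium T-slot bed 300 mm (x) by 150 mm (y), 30 mm high; origin at the centre of its underside. The slot runs along x through the whole length at y = 0. Fence towards +x, nest plate before it, open stretch of slot towards -x. With the nut's collar down on the bed the handle's centre is 66 mm above the bed's underside.
- slot_mid (a point): middle of the slot's mouth, in the bed's top face, 30 mm above the bed's underside; x along the slot. Mouth 18.4 mm wide between lips 8 mm thick; below the lips a channel 36 mm wide, its floor 22 mm below the bed's top; open at both ends
- nest_front (a point): loose blue steel nest plate, flat on the bed, 110 mm along the slot (x), 100 wide, 12 thick, about 0.45 kg; this is the middle of the bottom edge of its front face (bed's -x side), which the collar pushes. Two keys under it, 5 mm deep, guide it in the slot. A red nest with a black part stands on it from 54 mm behind the front face on, up to 28 mm above the bed.
- nest_back (a point): middle of the bottom edge of the nest plate's back face (110 mm behind the front one), which has to come home against the brass stop; sliding the plate and the nut along takes some 1 to 6 N
- fence_face (a point): fixed grey fence bar across the bed, 130 wide, 22 thick, 20 mm high; this is the middle of the bottom edge of its face towards the plate; x along the slot, away from the plate. A fixed brass stop screw with a pad 20 mm wide, 12 mm high sticks out of its middle by an unmeasured 5 to 30 mm: feel for it. The plate starts 20 to 55 mm short of the stop.
- rack_top (a point): centre of the top face of the fixed blue rack, 180 mm (x) by 90 mm (y), 30 mm high, with two pockets 41 by 21 mm, 25 mm deep, 45 mm either side of this point along x: the T-nut hangs in one, the locating pin in the other; the nut's x axis lies along the rack's x
- pin_knob (a point): bystander: locating pin with a black round knob 26 mm in diameter, 24 mm high, in the other pocket; this point is the centre of the knob, 34 mm above the rack's top
- bin_mid (a point): bystander: empty red open bin 110 by 150 by 60 mm on the table; its middle, half-way up
- wrench_grip (a point): bystander: steel wrench, 160 mm long, lying on the table; its grip
- housing_mid (a point): bystander: black moulded housing 60 by 45 by 34 mm on the table; its middle, half-way up

How it is judged:
By the outcome, as a careful person would: the job done as asked, in the order asked, and still so for the second after the job is handed in, with the robot touching nothing.
It also fails if it takes over 72 s, if anything falls off the work surface, if the arm or the gripper's body presses on something with over 40 N, if the wrist force passes 120 N, or if a joint passes its speed limit or range.

ROBOT

A 6-joint arm with a two-finger parallel gripper is mounted at the origin on the work surface. World frame = base frame: x ahead of the robot, y to its left, z up, the work surface at z = 0. Lengths are in mm, angles in rad, forces in N, time in s.
With the tool pointing down it reaches from about 275 to 975 mm from the base axis. Payload 8.4 kg.
Tool frame: the origin (TCP) lies between the finger pads; the fingertips stand 22 mm ahead of it and the grasp point (between the pads) lies 3 mm ahead of it; y points along the fingers, x is the direction in which the jaws open and shut, and the axes are right-handed (so a half turn about y gives the same grasp; the last joint's range is limited). The gripper opens to 92 mm and grips with 3 to 60 N. Pads are 20 mm wide; open, the fingers measure 128 mm over their backs; the gripper's body (75 mm by 189 mm) begins 69 mm behind the grasp point.
Start: joints at [1.34, 0.353, 1.633, -0, 1.155, -0.002], TCP at [141.754, 608.715, 236.583] pointing down, gripper open.
Joint ranges: [-2.63, 2.63], [-0.92, 2.1], [0.06, 2.66], [-1.3, 4.44], [0, 2.69], [-3.02, 3.02]. Speed limits (rad/s): [2.22, 2.22, 2.79, 3.14, 3.14, 3.14].

INTERFACE

Orientations are given as a unit quaternion [x, y, z, w].
In Python, from cell import env gives the robot as it stands.
- The arm moves only by the shell command python3 -m crank 'ROWS' [FORCE]. ROWS is JSON, a list of rows, each a list of 7 numbers: the shift along the world's x, y, z in m, then the turn, a rotation vector about the world's x, y, z in rad, then the gripper command: -1 is fully open, 1 is shut, values between are in proportion. In form: [[dx, dy, dz, rx, ry, rz, jaw], ...]. A call has 1 to 5 rows; each row is the pose to reach, as a shift and turn from the pose commanded when the call began; what a row does not reach only later rows make up. A row lasts 1/10 s, in which the tool goes at most 50 mm and 8.59 degrees, less where a joint would pass 70% of its speed; a pose out of reach is approached as far as the arm can. A call with a gripper value outside its range is refused whole. The fingers move at their own pace and stop on an object; FORCE is the grip in N (left out, the last holds). Time passes only in rows, so rows that repeat a pose let the fingers close. It gives the time, the measured TCP pose, the force and the opening at its end, in the units of the state.
- env.get_state(): the state, without advancing time (a new reading comes with each control period).
- env.read_camera(name): name is "scene" or "top"; returns a dict with "frame" (420x560x3 uint8, blue, green, red), "fx", "fy", "cx", "cy" (pixels), "rvec" (rotation vector, rad) and "tvec" (3), from world to camera coordinates, as OpenCV has them. Camera axes: x right, y down, z forward; pixel columns grow to the right and rows downward; lengths in mm; the calibration is good to about 2 mm. A picture is of the moment at which its call begins. There is no depth.
- env.job_done(): hands the job in, once; it reports no verdict.
The state is a dict: "time": time; "q": joint angles; "qvel": joint speeds; "joint_torque": joint torques, N m; "eef_pos": TCP position; "orientation": TCP orientation; "ft_force": force on the tool from outside, world axes, zero at the start; "wrist_torque": the same for the moment, N m; "finger_gap": finger opening in mm.
Only numpy, scipy, OpenCV 4.12 (cv2) and the standard library are available. Lean on these libraries where they do the work, as an engineer would, in place of code of your own. Each camera call takes 0.05 s, during which the arm holds its last target. There are 200 camera calls.

## Working session

There is one attempt and no reset: what is moved stays moved. The work goes in short steps, Python scripts to look and compute and a shell command to move; the robot and the scene stay as the last step left them, time stands still between calls to the robot, and variables do not carry over. Pictures are saved under pics/ and viewed, about 8 in all and at most 12, crops included, and the job is handed in when it is done.

```bash
mkdir -p pics; ls
python3 - <<'E'
from cell import env
import cv2
s=env.get_state(); print(s)
for n in("scene","top"):
    c=env.read_camera(n); cv2.imwrite(f"pics/{n}0.png",c["frame"]); print(n,[c[k] for k in("fx","fy","cx","cy","rvec","tvec")])
E
```

```text
pics
{'time': 0.0, 'q': array([ 1.33961443e+00,  3.53663943e-01,  1.63410291e+00,  6.15381310e-06,
        1.15520470e+00, -2.38159230e-03]), 'qvel': array([ 5.33574879e-04,  9.48809181e-04, -7.67802392e-05,  2.78972788e-04,
        8.07528217e-04,  4.63841378e-04]), 'joint_torque': array([-1.15382038e-03, -5.93841183e+01, -3.34202921e+01,  6.96241879e-02,
        2.35369377e-02, -1.17892778e-04]), 'eef_pos': array([141.63896342, 608.27422215, 235.86717267]), 'orientation': array([ 0.55410817,  0.43927176, -0.44003931, -0.55350687]), 'ft_force': array([-0.48322089, -0.55673459, -0.25288978]), 'wrist_torque': array([ 0.02167926, -0.01153575, -0.00644918]), 'finger_gap': 91.68624462519291}
scene [477.8736542193428, 477.8736542193428, 276.78835543364755, 209.16208370674048, array([ 0.77241919,  2.79929523, -0.78103811]), array([ 413.48833548, -229.84198466, 1474.1252623 ])]
top [444.54472598844404, 444.54472598844404, 284.6621005531157, 209.48757309822426, array([ 2.1301328 , -2.1286561 ,  0.15465436]), array([  65.42248056,  521.06799717, 1030.29507349])]
```

View pics/top0.png

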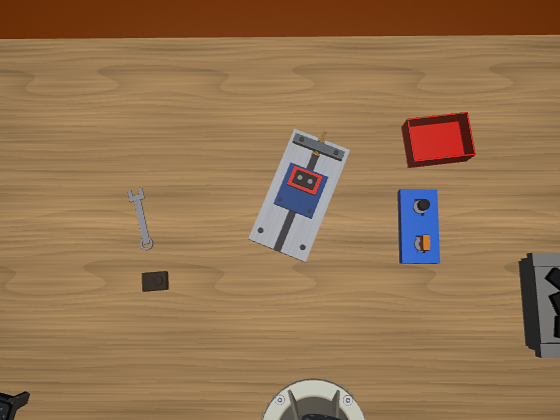

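View pics/scene0.png

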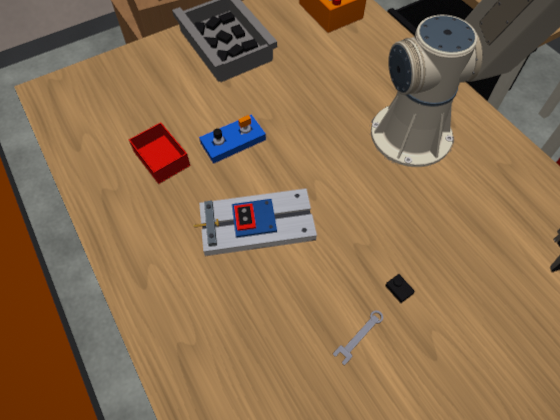

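```bash
cat > h.py <<'E'
from cell import env
import cv2, numpy as np
def cam(n,save=None):
    c=env.read_camera(n)
    if save: cv2.imwrite(f"pics/{save}.png",c["frame"])
    c["K"]=np.array([[c["fx"],0,c["cx"]],[0,c["fy"],c["cy"]],[0,0,1]]); c["R"]=cv2.Rodrigues(np.array(c["rvec"]))[0]; c["t"]=np.array(c["tvec"])
    return c
def back(c,uv,z):
    d=c["R"].T@np.linalg.solve(c["K"],[*uv,1]); o=-c["R"].T@c["t"]
    return (o+d*(z-o[2])/d[2])
def proj(c,P): return cv2.projectPoints(np.float64(P).reshape(-1,3),np.array(c["rvec"]),c["t"],c["K"],None)[0].reshape(-1,2)
def tri(c1,u1,c2,u2):
    P=[c["K"]@np.c_[c["R"],c["t"]] for c in(c1,c2)]
    X=cv2.triangulatePoints(P[0],P[1],np.float64(u1).reshape(2,1),np.float64(u2).reshape(2,1)); return (X[:3]/X[3]).ravel()
def mask(c,lo,hi,roi):
    m=cv2.inRange(cv2.cvtColor(c["frame"],cv2.COLOR_BGR2HSV),np.array(lo),np.array(hi)); o=np.zeros_like(m); x0,y0,x1,y1=roi; o[y0:y1,x0:x1]=m[y0:y1,x0:x1]; return o
E
python3 - <<'E'
from h import *
t=cam("top");s=cam("scene")
a=cv2.resize(t["frame"][120:270,240:360],None,fx=4,fy=4,interpolation=2)
b=cv2.resize(s["frame"][180:260,190:320],None,fx=2.4,fy=2.4,interpolation=2)
r=cv2.resize(t["frame"][180:270,385:455],None,fx=4,fy=4,interpolation=2)
o=np.zeros((600,800,3),np.uint8); o[:600,:480]=a; o[:360,480:760]=r; o[370:370+b.shape[0],485:485+b.shape[1]]=b
cv2.imwrite("pics/crop1.png",o)
# rack
m=mask(t,(100,120,60),(125,255,255),(390,180,450,270)); m=cv2.morphologyEx(m,cv2.MORPH_CLOSE,np.ones((15,15)))
R=cv2.boxPoints(cv2.minAreaRect(cv2.findNonZero(m))); print("rack",[back(t,p,30)[:2].round(1) for p in R])
ht=mask(t,(5,150,120),(22,255,255),(390,180,450,270)); hs=mask(s,(5,150,120),(22,255,255),(200,100,270,160))
for q in(ht,hs): M=cv2.moments(q,True); print(M["m00"],M["m10"]/M["m00"],M["m01"]/M["m00"],cv2.boundingRect(q))
c=lambda q:(lambda M:(M["m10"]/M["m00"],M["m01"]/M["m00"]))(cv2.moments(q,True))
print("handle",tri(t,c(ht),s,c(hs)), back(t,c(ht),78))
m=mask(t,(100,120,40),(125,255,255),(260,150,340,230)); print("plate",[back(t,p,42)[:2].round(1) for p in cv2.boxPoints(cv2.minAreaRect(cv2.findNonZero(m)))])
E
```

```text
rack [array([ 573.7, -212.1]), array([ 576.2, -307.4]), array([ 393.8, -302.7]), array([ 391.2, -210. ])]
104.0 425.97115384615387 242.06730769230768 (423, 235, 7, 15)
57.0 243.7719298245614 118.36842105263158 (238, 115, 12, 8)
handle [ 439.36938567 -258.66546583   80.36845038] [ 439.33520085 -259.15818288   78.        ]
plate [array([537.3,  92.1]), array([640.1,  52.2]), array([602.2, -39.2]), array([500.6,   1.8])]
```

View pics/crop1.png

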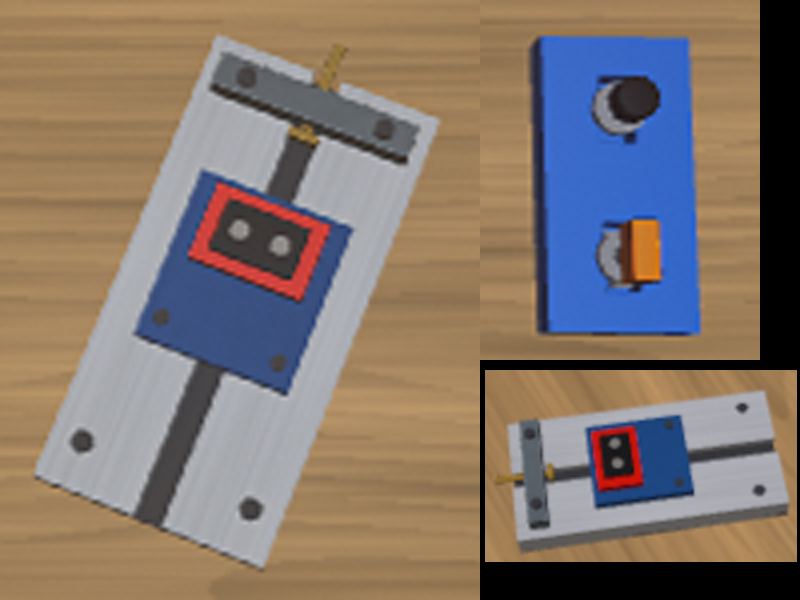

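Run:
```python
from h import *
from scipy.optimize import least_squares
from scipy.spatial.transform import Rotation as Ro
t=cam("top");s=cam("scene")
def fit(obj,obs,x0):
    def f(p):
        c,S=np.cos(p[2]),np.sin(p[2]); W=np.c_[p[0]+c*obj[:,0]-S*obj[:,1],p[1]+S*obj[:,0]+c*obj[:,1],obj[:,2]]
        return np.concatenate([(proj(cm,W[i])-uv).ravel() for cm,i,uv in obs])
    r=least_squares(f,x0); print("rms px",np.sqrt(np.mean(r.fun**2)).round(2),r.fun.round(1)); return r.x
ct=lambda L:np.array(L,float)/4+[240,120]; cs=lambda L:(np.array(L,float)-[485,370])/2.4+[190,180]
bed=np.array([[150,75,30],[150,-75,30],[-150,-75,30],[-150,75,30]],float)
B=fit(bed,[(t,[0,1,2,3],ct([(218,37),(438,118),(264,568),(36,476)])),(s,[0,1,2,3],cs([(519,543),(508,425),(765,391),(787,505)]))],[560,30,-.35])
print("bed",B.round(3),np.degrees(B[2]))
fl=lambda P:(lambda d:(np.cos(B[2])*d[0]+np.sin(B[2])*d[1],-np.sin(B[2])*d[0]+np.cos(B[2])*d[1]))(np.array(P[:2])-B[:2])
print("plate corners in bed (front l,r; back l,r)",[np.round(fl(back(t,p,42)),1) for p in ct([(136,333),(287,394),(202,170),(352,229)])])
print("fence base corners",[np.round(fl(back(t,p,z)),1) for p,z in zip(ct([(210,90),(408,163),(303,143)]),(30,30,40))])
rk=np.array([[90,45,30],[90,-45,30],[-90,-45,30],[-90,45,30]],float)
r4=(np.array([(547,39),(688,38),(698,332),(547,331)],float)-[480,0])/4+[385,180]
K=fit(rk,[(t,[0,1,2,3],r4)],[483,-258,0]); print("rack",K.round(3))
print("pocket",K[:2]-45*np.array([np.cos(K[2]),np.sin(K[2])]),"handle top",back(t,((647-480)/4+385,250/4+180),80))
st=env.get_state();R=Ro.from_quat(st["orientation"]).as_matrix();print(R.round(3),"jaw yaw",np.arctan2(R[1,0],R[0,0]))
```

```text
rms px 0.78 [-1.  -0.7 -0.   0.3 -0.6  0.2 -1.3 -0.  -1.  -1.  -0.6 -0.3 -0.7 -0.7
  0.7 -1.4]
bed [ 5.62266e+02  3.01070e+01 -3.80000e-01] -21.794202821940903
plate corners in bed (front l,r; back l,r) [array([-46.8,  47.6]), array([-47.7, -50.8]), array([62.4, 48.2]), array([ 61.7, -50.6])]
fence base corners [array([115.3,  64. ]), array([116.8, -67.7]), array([101.9,  -3.1])]
rms px 0.61 [-1.1 -0.9  0.6  0.2  0.3  0.7  0.1 -0. ]
rack [ 4.83102e+02 -2.61051e+02 -2.40000e-02]
pocket [ 438.11539194 -259.96062406] handle top [ 438.16652263 -260.28364141   80.        ]
[[ 0.227 -0.    -0.974]
 [ 0.974 -0.     0.227]
 [-0.    -1.     0.   ]] jaw yaw 1.3419785142550793
```

```bash
python3 -m crank '[[0.0156,-0.0457,0,0,0,0.05,-0.3],[0.0312,-0.0914,0,0,0,0.1,-0.3],[0.0468,-0.1371,0,0,0,0.15,-0.3],[0.0624,-0.1828,0,0,0,0.2,-0.3],[0.078,-0.2285,0,0,0,0.205,-0.3]]' 15
python3 -m crank '[[0.0156,-0.0457,0,0,0,0,-0.3],[0.0312,-0.0914,0,0,0,0,-0.3],[0.0468,-0.1371,0,0,0,0,-0.3],[0.0624,-0.1828,0,0,0,0,-0.3],[0.078,-0.2285,0,0,0,0,-0.3]]'
python3 -m crank '[[0.0156,-0.0457,0,0,0,0,-0.3],[0.0312,-0.0914,0,0,0,0,-0.3],[0.0468,-0.1371,0,0,0,0,-0.3],[0.0624,-0.1828,0,0,0,0,-0.3],[0.078,-0.2285,0,0,0,0,-0.3]]'
python3 -m crank '[[0.0156,-0.0457,-0.02,0,0,0,-0.3],[0.0312,-0.0914,-0.04,0,0,0,-0.3],[0.0468,-0.1371,-0.06,0,0,0,-0.3],[0.0624,-0.1835,-0.08,0,0,0,-0.3],[0.0624,-0.1835,-0.1,0,0,0,-0.3]]'
python3 -c "
from h import *
s=env.get_state();print(s['q'],s['finger_gap'],s['eef_pos'],s['ft_force']);c=cam('top');d=cam('scene')
cv2.imwrite('pics/pre.png',np.hstack([cv2.resize(c['frame'][190:290,370:470],(400,400),interpolation=2),cv2.resize(d['frame'][80:180,190:290],(400,400),interpolation=2)]))"
```

```text
time: 0.8
eef_pos: [219.9, 378.4, 236.5]
orientation: [0.505, 0.495, -0.495, -0.505]
ft_force: [1.0, -0.4, 0.3]
finger_gap: 59.8
time: 1.3
eef_pos: [297.9, 150.1, 236.9]
orientation: [0.506, 0.495, -0.494, -0.506]
ft_force: [1.7, 0.2, 0.3]
finger_gap: 59.5
time: 1.8
eef_pos: [376.0, -79.0, 237.0]
orientation: [0.506, 0.494, -0.494, -0.506]
ft_force: [0.6, 0.9, -0.2]
finger_gap: 59.6
time: 2.3
eef_pos: [440.4, -265.0, 136.4]
orientation: [0.508, 0.494, -0.493, -0.505]
ft_force: [0.4, -0.1, -0.1]
finger_gap: 59.8
[-5.44186908e-01  3.05503391e-01  1.96182107e+00 -7.79839987e-04
  8.70047779e-01 -2.08830879e+00] 59.7543029323538 [ 440.36189151 -264.96033926  136.4034243 ] [ 0.36273736 -0.06738032 -0.08804115]
```

View pics/pre.png

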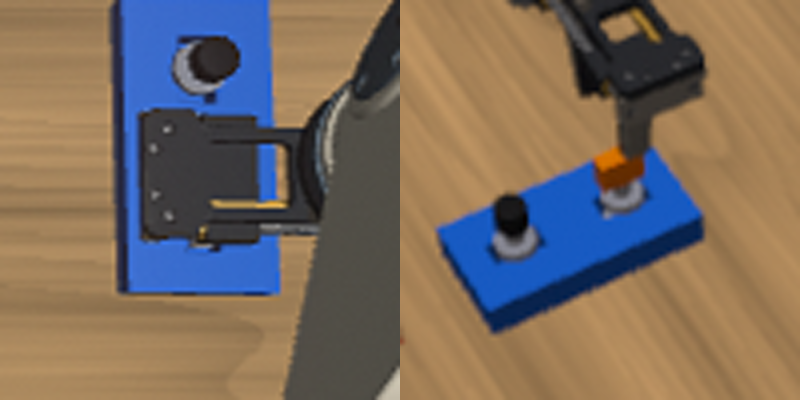

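Just before the grasp, the open fingers are centred over the orange handle in both views (top crop about 200,175; scene crop about 620,165). The pin is well clear. I'll let the arm settle and then descend.

```bash
python3 -m crank '[[0,0,0,0,0,0,-0.3],[0,0,0,0,0,0,-0.3],[0,0,-0.01,0,0,0,-0.3],[0,0,-0.02,0,0,0,-0.3],[0,0,-0.03,0,0,0,-0.3]]'
python3 -m crank '[[0,0,-0.01,0,0,0,-0.3],[0,0,-0.02,0,0,0,-0.3],[0,0,-0.03,0,0,0,-0.3],[0,0,-0.035,0,0,0,-0.3],[0,0,-0.035,0,0,0,-0.3]]'
python3 -c "
from h import *
from scipy.spatial.transform import Rotation as Ro
s=env.get_state();R=Ro.from_quat(s['orientation']).as_matrix();print(s['eef_pos'],s['ft_force'],np.arctan2(R[1,0],R[0,0]),R[:,1])"
```

```text
time: 2.9
eef_pos: [438.2, -259.8, 106.1]
orientation: [0.506, 0.494, -0.494, -0.506]
ft_force: [-0.3, 0.1, 0.8]
finger_gap: 59.5
time: 3.4
eef_pos: [437.7, -260.1, 70.6]
orientation: [-0.505, -0.494, 0.494, 0.506]
ft_force: [-0.0, -0.2, 0.1]
finger_gap: 59.6
[ 437.67982512 -260.05720816   70.64310489] [-0.03034195 -0.19458337  0.13801365] 1.546900816132348 [-1.37431313e-03  7.91423624e-04 -9.99998742e-01]
```

```bash
python3 -m crank '[[0,0,0,0,0,0,0.2],[0,0,0,0,0,0,0.4],[0,0,0,0,0,0,0.6],[0,0,0,0,0,0,0.8],[0,0,0,0,0,0,1]]' 20
python3 -m crank '[[0,0,0,0,0,0,1],[0,0,0,0,0,0,1],[0,0,0,0,0,0,1],[0,0,0,0,0,0,1]]' 35
```

```text
time: 3.9
eef_pos: [438.2, -260.3, 71.8]
orientation: [0.506, 0.494, -0.494, -0.506]
ft_force: [0.1, 0.8, -0.4]
finger_gap: 21.6
time: 4.3
eef_pos: [438.2, -260.3, 71.7]
orientation: [0.506, 0.494, -0.494, -0.506]
ft_force: [-0.9, 0.6, 2.2]
finger_gap: 15.3
```

```bash
python3 -m crank '[[0,0,0.01,0,0,0,1],[0,0,0.03,0,0,0,1],[0,0,0.05,0,0,0,1],[0,0,0.07,0,0,0,1],[0,0,0.09,0,0,0,1]]'
python3 - <<'E'
from h import *
B=np.array([562.27,30.11,-.38]);c,s=np.cos(B[2]),np.sin(B[2])
for n in("top","scene"):
    C=cam(n); g=cv2.cvtColor(cv2.imread(f"pics/{n}0.png"),cv2.COLOR_BGR2GRAY).astype(np.float32)
    xs=np.arange(-140,-54,4.); ys=np.arange(-100,100.1,.25); X,Y=np.meshgrid(xs,ys,indexing="ij")
    def rect(z,X,Y):
        uv=proj(C,np.c_[(B[0]+c*X-s*Y).ravel(),(B[1]+s*X+c*Y).ravel(),np.full(X.size,z)]).astype(np.float32)
        return cv2.remap(g,uv[:,0].reshape(X.shape),uv[:,1].reshape(X.shape),cv2.INTER_CUBIC)
    P=rect(30,X,Y); i=(abs(ys)<25); res=[]
    for r in P:
        q=r[i];d=np.gradient(q);a,b=ys[i][d.argmin()],ys[i][d.argmax()]; res.append((a,b))
    res=np.array(res);m=np.median(res,0);print(n,"slot edges",m,"mid",m.mean(),"mid near/far",np.median(res[:6].mean(1)),np.median(res[-6:].mean(1)))
    M=np.median(P,0); e=np.median(np.abs(np.gradient(P,axis=1)),0); o=abs(ys)>60; idx=np.argsort(e*o)[::-1][:8]; print(" outer edges",sorted(ys[idx]))
    X2,Y2=np.meshgrid(np.arange(-200,0.1,.25),np.r_[-60:-20:4.,20:60:4.],indexing="xy"); Q=np.median(np.gradient(rect(30,X2,Y2),axis=1),0); xx=X2[0]; k=(xx<-120); k2=xx>-80
    print(" bed front",xx[k][Q[k].argmax()],"plate front(z30)",xx[k2][Q[k2].argmin()])
E
```

```text
time: 4.8
eef_pos: [437.9, -260.2, 162.8]
orientation: [-0.506, -0.494, 0.494, 0.506]
ft_force: [0.3, -0.6, -1.7]
finger_gap: 15.7
top slot edges [-8.5   9.75] mid 0.625 mid near/far 0.9375 0.5
 outer edges [np.float64(-75.0), np.float64(-74.75), np.float64(-74.5), np.float64(-74.25), np.float64(-74.0), np.float64(-73.75), np.float64(-73.5), np.float64(76.0)]
 bed front -148.25 plate front(z30) -46.5
scene slot edges [-8.875  8.625] mid -0.125 mid near/far 0.125 -0.0625
 outer edges [np.float64(74.25), np.float64(74.5), np.float64(74.75), np.float64(75.0), np.float64(75.25), np.float64(75.5), np.float64(75.75), np.float64(76.0)]
 bed front -149.5 plate front(z30) -48.0
```

```bash
python3 -m crank '[[0.004,0.036,0,0,0,-0.07,1],[0.008,0.072,0,0,0,-0.14,1],[0.012,0.109,0,0,0,-0.21,1],[0.016,0.145,0,0,0,-0.28,1],[0.020,0.181,0,0,0,-0.356,1]]'
python3 -m crank '[[0.004,0.036,0,0,0,0,1],[0.008,0.072,0,0,0,0,1],[0.012,0.109,0,0,0,0,1],[0.016,0.1451,0,0,0,0,1],[0.016,0.1451,-0.02,0,0,0,1]]'
python3 -m crank '[[0,0,-0.015,0,0,0,1],[0,0,-0.03,0,0,0,1],[0,0,-0.04,0,0,0,1],[0,0,-0.04,0,0,0,1]]'
python3 - <<'E'
from h import *
from scipy.spatial.transform import Rotation as Ro
s=env.get_state();R=Ro.from_quat(s['orientation']).as_matrix();print(s['eef_pos'],s['ft_force'],np.arctan2(R[1,0],R[0,0]),s['q'],s['finger_gap'])
t=cam("top");d=cam("scene")
cv2.imwrite('pics/slot1.png',np.hstack([cv2.resize(t['frame'][170:270,230:330],(400,400),interpolation=2),cv2.resize(d['frame'][160:260,240:340],(400,400),interpolation=2)]))
E
```

```text
time: 5.4
eef_pos: [457.5, -77.8, 160.8]
orientation: [-0.586, -0.395, 0.396, 0.586]
ft_force: [0.3, 0.9, -2.2]
finger_gap: 15.7
time: 5.9
eef_pos: [476.0, 69.4, 142.5]
orientation: [0.585, 0.399, -0.396, -0.584]
ft_force: [-0.3, 0.2, -2.5]
finger_gap: 15.5
time: 6.3
eef_pos: [472.9, 65.6, 100.0]
orientation: [-0.585, -0.396, 0.398, 0.586]
ft_force: [-0.4, -1.5, -1.9]
finger_gap: 15.9
[472.88898293  65.58182118  99.99003187] [-0.39432915 -1.4554095  -1.94630149] 1.190906582782627 [ 1.34697351e-01  3.17453015e-01  2.05659472e+00 -7.09376513e-05
  7.70652193e-01 -1.05615615e+00] 15.866850766816608
```

View pics/slot1.png

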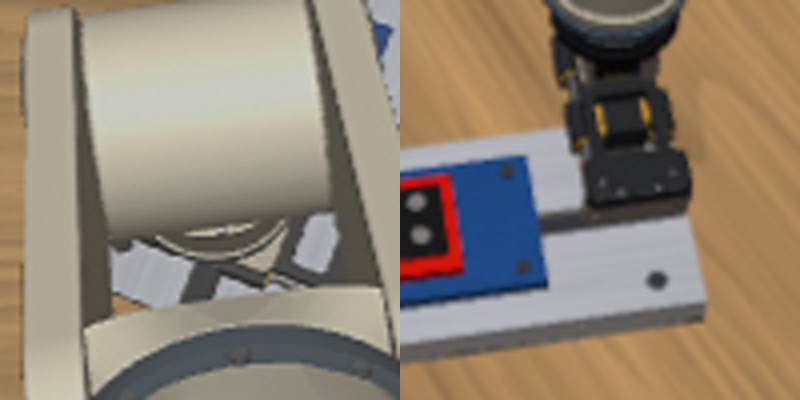

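The nut hangs over the open stretch of the slot with the gripper square to it (scene crop about 635,200). The arm hides the top view, so I'll lower it by feel.

```bash
python3 -m crank '[[0,0,0,0,0,0,1],[0,0,-0.004,0,0,0,1],[0,0,-0.008,0,0,0,1],[0,0,-0.011,0,0,0,1],[0,0,-0.013,0,0,0,1]]'; python3 -m crank '[[0,0,-0.002,0,0,0,1],[0,0,-0.002,0,0,0,1]]'
```

```text
time: 6.9
eef_pos: [474.0, 65.8, 88.3]
orientation: [-0.585, -0.397, 0.397, 0.585]
ft_force: [-0.3, 0.3, -2.7]
finger_gap: 15.9
time: 7.1
eef_pos: [474.0, 65.8, 86.3]
orientation: [-0.585, -0.396, 0.397, 0.585]
ft_force: [0.3, -0.2, -1.5]
finger_gap: 15.5
```

```bash
python3 -m crank '[[0,0,-0.003,0,0,0,1],[0,0,-0.006,0,0,0,1],[0,0,-0.008,0,0,0,1],[0,0,-0.010,0,0,0,1],[0,0,-0.010,0,0,0,1]]'; python3 -m crank '[[0,0,-0.001,0,0,0,1],[0,0,-0.002,0,0,0,1],[0,0,-0.003,0,0,0,1],[0,0,-0.003,0,0,0,1]]'
```

```text
time: 7.6
eef_pos: [473.9, 65.8, 76.3]
orientation: [-0.585, -0.396, 0.397, 0.585]
ft_force: [-0.1, -0.2, -1.2]
finger_gap: 16.2
time: 8.0
eef_pos: [474.1, 65.8, 73.5]
orientation: [-0.585, -0.397, 0.397, 0.585]
ft_force: [-0.5, 0.4, -1.7]
finger_gap: 15.7
```

```bash
python3 -m crank '[[0,0,-0.0007,0,0,0,1],[0,0,-0.0014,0,0,0,1],[0,0,-0.0014,0,0,0,1]]';python3 -m crank '[[0,0,-0.0005,0,0,0,1],[0,0,-0.001,0,0,0,1],[0,0,-0.001,0,0,0,1]]'
```

```text
time: 8.3
eef_pos: [474.1, 65.8, 72.1]
orientation: [-0.585, -0.397, 0.397, 0.585]
ft_force: [-0.8, 0.1, -2.1]
finger_gap: 16.0
time: 8.6
eef_pos: [474.2, 65.8, 71.7]
orientation: [0.585, 0.397, -0.397, -0.585]
ft_force: [-2.3, -0.3, 6.3]
finger_gap: 16.1
```

```bash
python3 -m crank '[[0.0046,-0.0019,0,0,0,0,1],[0.0093,-0.0037,0,0,0,0,1],[0.0139,-0.0056,0,0,0,0,1],[0.0186,-0.0074,0,0,0,0,1],[0.0232,-0.0093,0,0,0,0,1]]';python3 -m crank '[[0.0014,-0.00056,0,0,0,0,1],[0.0028,-0.0011,0,0,0,0,1],[0.0042,-0.0017,0,0,0,0,1],[0.0056,-0.0022,0,0,0,0,1],[0.007,-0.0028,0,0,0,0,1]]'
```

```text
time: 9.1
eef_pos: [496.2, 56.8, 71.6]
orientation: [-0.585, -0.396, 0.397, 0.586]
ft_force: [-6.5, 3.2, 11.4]
finger_gap: 15.6
time: 9.6
eef_pos: [503.2, 54.0, 71.6]
orientation: [-0.585, -0.396, 0.397, 0.586]
ft_force: [-5.9, 2.8, 11.8]
finger_gap: 15.6
```

```bash
for i in 1 2; do python3 -m crank '[[0.0019,-0.0007,0.0001,0,0,0,1],[0.0037,-0.0015,0.0001,0,0,0,1],[0.0056,-0.0022,0.0001,0,0,0,1],[0.0074,-0.003,0.0001,0,0,0,1],[0.0093,-0.0037,0.0001,0,0,0,1]]'; done
python3 - <<'E'
from h import *
d=cam("scene");t=cam("top")
cv2.imwrite('pics/push1.png',np.hstack([cv2.resize(t['frame'][120:220,250:350],(400,400),interpolation=2),cv2.resize(d['frame'][170:270,190:290],(400,400),interpolation=2)]))
E
```

```text
time: 10.1
eef_pos: [511.2, 50.5, 71.6]
orientation: [-0.584, -0.395, 0.398, 0.587]
ft_force: [-10.5, 4.1, 15.3]
finger_gap: 15.6
time: 10.6
eef_pos: [520.8, 46.8, 71.7]
orientation: [-0.584, -0.395, 0.398, 0.587]
ft_force: [-10.0, 4.0, 13.6]
finger_gap: 15.6
```

View pics/push1.png

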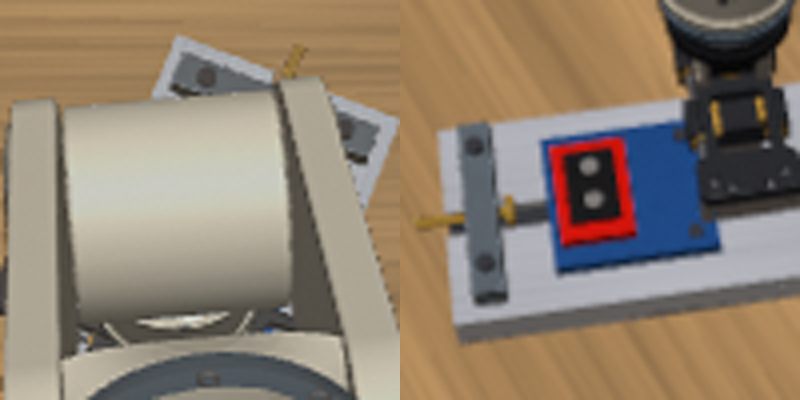

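The plate is moving with the collar and sits straight, with about 20 mm still open between plate and brass pad (scene crop 513 to 545). I'll push on slowly and watch for a force rise.

```bash
python3 -m crank '[[0.0019,-0.0007,0.0002,0,0,0,1],[0.0037,-0.0015,0.0002,0,0,0,1],[0.0056,-0.0022,0.0002,0,0,0,1],[0.0074,-0.003,0.0002,0,0,0,1],[0.0093,-0.0037,0.0002,0,0,0,1]]'; for i in 1 2; do python3 -m crank '[[0.0009,-0.0004,0,0,0,0,1],[0.0019,-0.0007,0,0,0,0,1],[0.0028,-0.0011,0,0,0,0,1]]'; done
```

```text
time: 11.2
eef_pos: [530.5, 42.9, 71.7]
orientation: [-0.585, -0.396, 0.398, 0.586]
ft_force: [-6.4, 2.1, 8.8]
finger_gap: 15.7
time: 11.5
eef_pos: [533.2, 41.9, 71.7]
orientation: [-0.585, -0.396, 0.398, 0.586]
ft_force: [-6.9, 2.2, 8.3]
finger_gap: 15.6
time: 11.8
eef_pos: [536.0, 40.8, 71.7]
orientation: [-0.585, -0.396, 0.398, 0.586]
ft_force: [-6.7, 3.0, 7.8]
finger_gap: 15.6
```

```bash
for i in 1 2 3; do python3 -m crank '[[0.0006,-0.0002,0,0,0,0,1],[0.0012,-0.0005,0,0,0,0,1],[0.0018,-0.0007,0,0,0,0,1]]' | grep -v orient; done
```

```text
time: 12.1
eef_pos: [537.9, 40.1, 71.7]
ft_force: [-7.8, 3.2, 9.0]
finger_gap: 15.8
time: 12.4
eef_pos: [539.6, 39.4, 71.7]
ft_force: [-7.1, 2.8, 8.1]
finger_gap: 15.9
time: 12.7
eef_pos: [541.4, 38.7, 71.7]
ft_force: [-9.5, 4.1, 9.6]
finger_gap: 16.1
```

```bash
for i in 1 2 3; do python3 -m crank '[[0.0006,-0.0002,0,0,0,0,1],[0.0009,-0.0004,0,0,0,0,1]]' | grep -v orient; done
```

```text
time: 12.9
eef_pos: [541.5, 38.6, 71.7]
ft_force: [-10.5, 6.2, 12.3]
finger_gap: 16.0
time: 13.1
eef_pos: [541.7, 38.5, 71.7]
ft_force: [-14.4, 7.2, 15.9]
finger_gap: 15.7
time: 13.3
eef_pos: [541.9, 38.4, 71.7]
ft_force: [-17.0, 10.0, 17.3]
finger_gap: 15.6
```

Run:
```python
from h import *
d=cam("scene")
cv2.imwrite('pics/home.png',cv2.resize(d['frame'][175:255,190:290],(800,640),interpolation=2)[:600])
s=env.get_state();print(s['eef_pos'],s['ft_force'],s['wrist_torque'],s['q'])
```

```text
[541.83750668  38.4533363   71.66074533] [-14.88391364   8.60240071  17.37699861] [ 1.84181818  2.99246013 -0.02338774] [ 0.06654323  0.44756006  1.9290538   0.00356132  0.77319659 -1.12593593]
```

View pics/home.png

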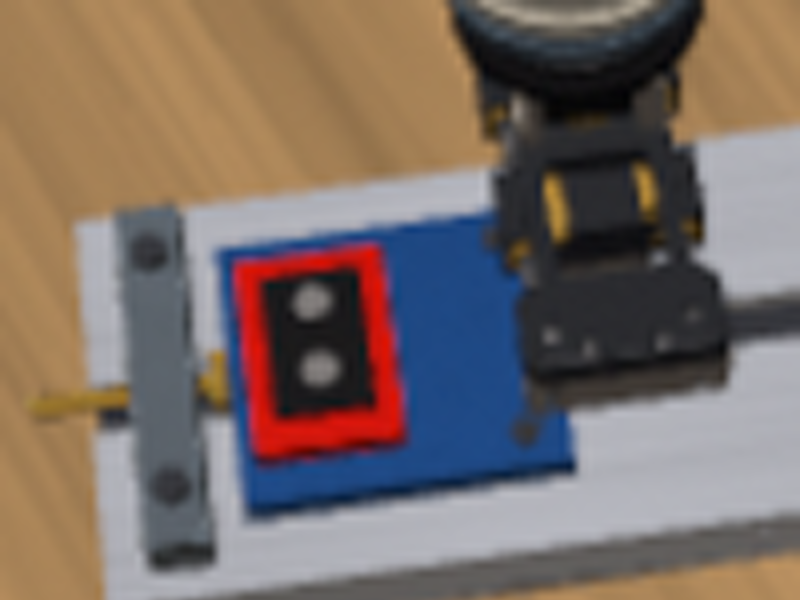

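The picture shows the plate's back face on the brass pad (about 225,380), and the push force has risen to about 18 N with no further travel, so the plate is home. Next is the clockwise twist, with the push kept on.

```bash
for i in 1 2; do python3 -m crank '[[0,0,0,0,0,-0.1,1],[0,0,0,0,0,-0.2,1],[0,0,0,0,0,-0.3,1],[0,0,0,0,0,-0.4,1]]' | grep -v orient; python3 -c "
from cell import env
s=env.get_state();print(s['wrist_torque'],s['q'][5])"; done
```

```text
time: 13.75
eef_pos: [542.9, 39.0, 71.7]
ft_force: [-11.6, 11.7, 13.0]
finger_gap: 15.7
[2.40715005 2.32230822 0.20671815] -0.7220527018266378
time: 14.15
eef_pos: [542.9, 39.2, 71.7]
ft_force: [-11.7, 14.4, 12.5]
finger_gap: 16.0
[2.64874836 2.4672192  0.23075248] -0.32210947224191566
```

```bash
for i in 1; do python3 -m crank '[[0.0003,0.0007,0,0,0,-0.1,1],[0.0003,0.0007,0,0,0,-0.2,1],[0.0003,0.0007,0,0,0,-0.3,1],[0.0003,0.0007,0,0,0,-0.4,1]]' | grep -v orient; python3 -c "
from cell import env
s=env.get_state();print(s['wrist_torque'],s['q'][5])"; done
python3 -m crank '[[0,0,0,0,0,-0.1,1],[0,0,0,0,0,-0.2,1],[0,0,0,0,0,-0.3,1],[0,0,0,0,0,-0.371,1],[0,0,0,0,0,-0.371,1]]';  python3 -c "
from h import *
from scipy.spatial.transform import Rotation as Ro
s=env.get_state();R=Ro.from_quat(s['orientation']).as_matrix();print(s['wrist_torque'],s['q'],np.arctan2(R[1,0],R[0,0]),R[:,1])"
```

```text
time: 14.55
eef_pos: [542.5, 39.2, 71.6]
ft_force: [-13.2, 9.3, 16.1]
finger_gap: 15.8
[1.6018617  2.88232477 0.28115302] 0.07910597074473745
time: 15.05
eef_pos: [542.2, 39.1, 71.6]
orientation: [-0.694, 0.137, -0.132, 0.694]
ft_force: [-13.9, 9.6, 16.8]
finger_gap: 15.8
[1.56037846 3.16382211 0.05743626] [0.06792535 0.44805378 1.92832293 0.00315849 0.7731403  0.44859853] -0.38294845195193133 [-0.00805321  0.00166308 -0.99996619]
```

The quarter turn is in with almost no resisting torque, and the push is still on. I'll ease the push and the downforce, then open.

```bash
python3 -m crank '[[-0.0007,0.0003,0.0002,0,0,0,1],[-0.0014,0.0006,0.0004,0,0,0,1],[-0.002,0.0008,0.0006,0,0,0,1],[-0.002,0.0008,0.0006,0,0,0,1]]' 
python3 -m crank '[[0,0,0,0,0,0,0.6],[0,0,0,0,0,0,0.5],[0,0,0,0,0,0,0.4],[0,0,0,0,0,0,0.3],[0,0,0,0,0,0,0.2]]'
python3 -m crank '[[0,0,0,0,0,0,0.2],[0,0,0,0,0,0,0.2],[0,0,0,0,0,0,0.2]]'
```

```text
time: 15.45
eef_pos: [541.8, 39.2, 71.7]
orientation: [0.694, -0.135, 0.132, -0.694]
ft_force: [-6.7, 4.9, 3.2]
finger_gap: 15.5
time: 15.95
eef_pos: [544.6, 38.5, 72.3]
orientation: [-0.694, 0.133, -0.134, 0.694]
ft_force: [-0.6, 0.1, 0.0]
finger_gap: 36.3
time: 16.25
eef_pos: [544.3, 38.6, 72.2]
orientation: [-0.694, 0.134, -0.134, 0.694]
ft_force: [-0.2, 0.2, -0.3]
finger_gap: 36.4
```

```bash
python3 -m crank '[[0,0,0.01,0,0,0,0.2],[0,0,0.025,0,0,0,0.2],[0,0,0.05,0,0,0,0.2],[0,0,0.09,0,0,0,0.2],[0,0,0.13,0,0,0,0.2]]'
python3 -m crank '[[0,0.04,0.01,0,0,0,0.2],[0,0.085,0.02,0,0,0,0.2],[0,0.13,0.03,0,0,0,0.2],[0,0.175,0.03,0,0,0,0.2],[0,0.22,0.03,0,0,0,0.2]]'
python3 -m crank '[[-0.02,0.03,0,0,0,0,0.2],[-0.04,0.06,0,0,0,0,0.2],[-0.04,0.06,0,0,0,0,0.2],[-0.04,0.06,0,0,0,0,0.2]]'
python3 - <<'E'
from h import *
t=cam("top");d=cam("scene")
a=cv2.resize(t['frame'][120:260,240:360],(514,600),interpolation=2);b=cv2.resize(d['frame'][180:260,195:290],(286,241),interpolation=2)
o=np.zeros((600,800,3),np.uint8);o[:,:514]=a;o[:241,514:]=b
cv2.imwrite('pics/final.png',o)
E
```

```text
time: 16.75
eef_pos: [543.7, 38.6, 203.9]
orientation: [0.694, -0.134, 0.133, -0.694]
ft_force: [1.1, 0.4, 0.1]
finger_gap: 36.7
time: 17.25
eef_pos: [544.2, 260.5, 233.7]
orientation: [-0.694, 0.133, -0.134, 0.695]
ft_force: [1.2, 0.1, 0.3]
finger_gap: 36.5
time: 17.65
eef_pos: [503.9, 319.0, 232.8]
orientation: [-0.694, 0.133, -0.133, 0.695]
ft_force: [-0.0, 0.1, 0.9]
finger_gap: 36.5
```

View pics/final.png

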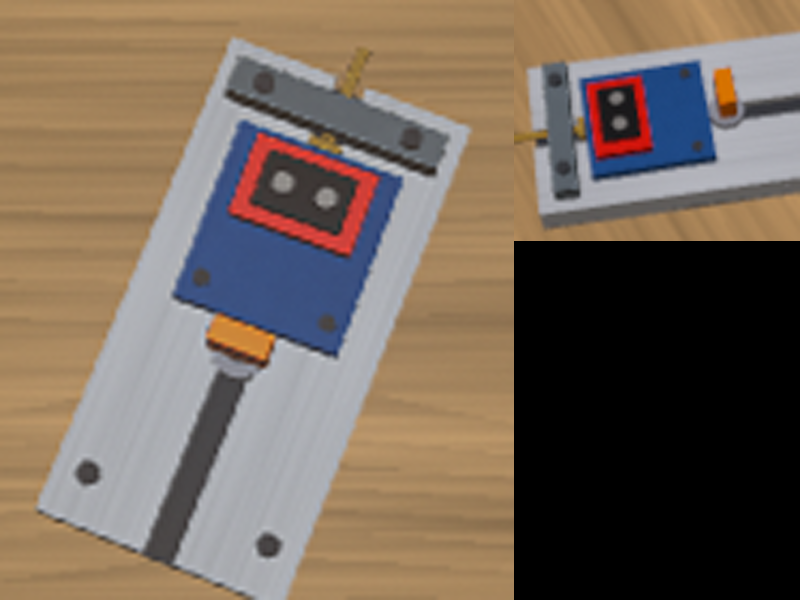

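The final picture shows the plate's back face on the brass pad (about 325,145). The handle is crosswise and the collar sits at the plate's front edge (about 240,340). One numeric check before handing in.

Run:
```python
from h import *
t=cam("top");d=cam("scene");B=np.array([562.27,30.11,-.38]);c,s=np.cos(B[2]),np.sin(B[2])
fl=lambda P:np.round([c*(P[0]-B[0])+s*(P[1]-B[1]),-s*(P[0]-B[0])+c*(P[1]-B[1])],1)
k=514/120;px=lambda u,v:(u/k+240,v/k+120)
print("top-face handle corners",[fl(back(t,px(*p),80)) for p in((217,314),(276,335),(268,362),(207,340))])
print("plate front",[fl(back(t,px(*p),42)) for p in((174,297),(337,356))],"back",[fl(back(t,px(*p),42)) for p in((242,121),(402,178))])
print("collar rear",fl(back(t,px(233,378),38)))
print(fl((541.8,39.2)))
ks=286/95;q=lambda u,v:((u-514)/ks+195,v/3.0125+180)
print("scene: plate front top mid",fl(back(d,q(709,112),42)),"collar right edge",fl(back(d,q(745,113),38)))
```

```text
top-face handle corners [array([-16.1,  16.2]), array([-15., -18.]), array([-30.6, -19.4]), array([-31.6,  16. ])]
plate front [array([-9. , 45.6]), array([ -6.5, -52.7])] back [array([101.6,  47.9]), array([103.9, -49.8])]
collar rear [-39.3  -2.6]
[-22.4   0.8]
scene: plate front top mid [-8.7  4.6] collar right edge [-40.4   8.5]
```

```bash
python3 -c "
from cell import env
print(env.job_done())"
```

```text
the job is handed in; nothing more can be done
None
```

The nest plate is home against the brass stop, the T-nut is locked a quarter turn clockwise behind it, and I handed the job in at about 18 s on the robot's clock.

- **Placing the nut:** I took it from the rack and lowered it foot lengthwise into the open slot. It met no contact until the collar touched the bed.
- **Pushing:** I slid it along until the plate stopped. The push force then rose from about 9 N to about 19 N with almost no further movement.
- **Locking:** I turned it 90° clockwise with the push still on, feeling almost no resistance. Then I eased off, opened the jaws and withdrew clear of everything. The wrist force I read between moves stayed well below 40 N.

**Last checks from the pictures:**
- The plate's back face is on the brass pad.
- The handle lies across the slot to within about 2°.
- The nut's centre is about 15.6 mm behind the plate's front face, against a 16 mm collar radius. That means contact, within the roughly 1–2 mm camera accuracy.
- The slide met 6–11 N rather than the stated 1–6 N. I put this down to my holding the nut down during the slide, but did not test that.

The arm stayed well clear of the pin, bin, wrench and housing. I did not photograph them again at the end.

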